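Unscrew the hexagonal cap of a roller end bell

TASK

Unscrew the large hexagonal steel cap from the larger of the two bronze end bells: twist it anticlockwise (seen from above), regripping as needed, about a third of a turn in all, until it comes free. Then lift it straight off and stand it upright, hexagon up, in the shallow grey steel tray.

Things in the scene. Friction and masses are not known exactly. Their poses are not given: they have to be found in the camera images.
- cap_mid (a point): Centre of the steel cap's hexagonal head: 46 mm across flats, 36 mm tall; own z up, own x normal to a pair of flats. Below: a round flange (64 mm diameter, 5 mm thick, its top 18 mm below this point; keep fingertips above it), then a 34 mm stem, 22 mm long, with two side lugs reaching 24 mm from the axis. The stem's foot is 45 mm below this point. Loose, about 0.45 kg.
- thread (a joint): How far the cap is unscrewed, rad: 0 closed, growing as it turns anticlockwise seen from above; 2.18 (125 degrees) is the open stop. Stiff (0.3 N m), stays where left, 0.07 rad of play. The cap does not rise as it turns; two lugs hold it down until within about 10 to 15 degrees of the stop, where it lifts straight off.
- bell_mouth (a point): Centre of the mouth of the larger bronze end bell, 80 mm above the bench, on which the cap's flange rests. The bell is bolted down: a flange of 150 mm diameter, narrowing to a neck of 68 mm. (The other, smaller bell has a flange of 110 mm and a fixed plug of 26 mm across flats.)
- tray_in (a point): Centre of the inner floor of the shallow open grey tray, fixed to the bench; outside 150 mm (own x) by 140 mm (own y) and 25 mm high, walls 4 mm thick; this point is on the floor's upper face.
Not all that is in view belongs to the job. Leave any orange look-alike of the part that bears cap_mid alone. What is shaped like the part that bears tray_in but turquoise is not meant.

How it is judged:
By the outcome, as a careful person would: the job done as asked, in the order asked, and still so for the second after the job is handed in, with the robot touching nothing.
It also fails if it takes over 51 s, if anything falls off the work surface, if the arm or the gripper's body presses on something with over 40 N, if the wrist force passes 120 N, or if a joint passes its speed limit or range.

ROBOT

A 7-joint arm with a two-finger parallel gripper is mounted at the origin on the work surface. World frame = base frame: x ahead of the robot, y to its left, z up, the work surface at z = 0. Lengths are in m, angles in rad, forces in N, time in s.
With the tool pointing down it reaches from about 0.425 to 0.95 m from the base axis. Payload 4.7 kg.
Tool frame: the origin (TCP) lies at the very end of the fingers, on their centre line; the grasp point (between the pads) lies 19 mm behind it; z points along the fingers, y is the direction in which the jaws open and shut (so a half turn about z gives the same grasp; the last joint's range is limited). The gripper opens to 85 mm and grips with 20 to 120 N. Pads are 22 mm wide; open, the fingers measure 114 mm over their backs; the gripper's body (76 mm by 85 mm) begins 54 mm behind the grasp point. The pads swing forward as they close: fully open they stand 13 mm farther back than shut.
Start: joints at [-1.222, 0.469, -0.049, 1.532, 0.024, 1.141, -0.082], TCP at [0.249, 0.627, 0.231] pointing down, gripper open.
Joint ranges: [-2.59, 2.59], [-0.33, 1.99], [-1.39, 1.29], [0.1, 2.45], [-1.04, 4.18], [0.21, 1.99], [-2.66, 2.66]. Speed limits (rad/s): [2.57, 2.57, 3.14, 3.14, 3.14, 3.14, 3.14].

INTERFACE

Orientations are given as a unit quaternion [x, y, z, w].
In Python, from station import env, viewer gives the robot as it stands.
- The arm moves only by the shell command python3 -m pendant 'ROWS' [OPENING] [FORCE]. ROWS is JSON, a list of rows, each a list of 4 numbers: the shift along the tool's x, y, z in mm, then the turn about the tool's z in rad. A call has 1 to 20 rows; each row is the pose to reach, as a shift and turn from the pose commanded when the call began, along the tool's axes at that moment; what a row does not reach only later rows make up. A row lasts 1/12 s, in which the tool goes at most 41.7 mm and 7.16 degrees, less where a joint would pass 70% of its speed; a pose out of reach is approached as far as the arm can. A call with a gripper value outside its range is refused whole. OPENING is the closure, from 0 (fully open) to 1 (shut), set as the call begins (- or left out, the last holds). The fingers move at their own pace and stop on an object; FORCE is the grip in N (left out, the last holds). Time passes only in rows, so rows that repeat a pose let the fingers close. It gives the time, the measured TCP pose, the force and the opening at its end, in the units of the state.
- env.get_obs(): the state, without advancing time (a new reading comes with each control period).
- viewer.camera(name): name is "scene" or "side" or "wrist"; returns the picture (480x640x3 uint8, red, green, blue); there is no depth.
- viewer.camera_info(name): a dict with "fov_y" (degrees; the focal length in pixels is half the picture's height over the tangent of half this angle, whatever the lens; pixels are square), "cx", "cy" (the principal point, pixels), "R" (3x3) and "t" (3): a world point X has camera coordinates R X + t. Camera axes: x right, y down, z forward; pixel columns grow to the right and rows downward; lengths in m; the calibration is good to about 2 mm. A picture is of the moment at which its call begins: read the wrist's pose just before it. camera_info takes no time and is no camera call; for the wrist camera it gives the pose at the moment of the call.
- env.sign_off(): hands the job in, once; it reports no verdict.
The state is a dict: "clock": time; "qpos": joint angles; "qvel": joint speeds; "joint_efforts": joint torques, N m; "tcp_pos": TCP position; "ee_rot": TCP orientation; "force": force on the tool from outside, world axes, zero at the start; "torque": the same for the moment, N m; "grip_width": finger opening in m.
Only numpy, scipy, OpenCV 4.12 (cv2) and the standard library are available. Lean on these libraries where they do the work, as an engineer would, in place of code of your own. Each camera call takes 0.05 s, during which the arm holds its last target.

## Working session

There is one attempt and no reset: what is moved stays moved. The work goes in short steps, Python scripts to look and compute and a shell command to move; the robot and the scene stay as the last step left them, time stands still between calls to the robot, and variables do not carry over. Pictures are saved under pics/ and viewed, and the job is handed in when it is done.

```bash
mkdir -p pics; ls; python3 - <<'E'
from station import env, viewer
import cv2
o=env.get_obs(); print({k:(v if not hasattr(v,'round') else v.round(3)) for k,v in o.items()})
for n in ["scene","side","wrist"]:
    i=viewer.camera_info(n); print(n,i)
    cv2.imwrite(f"pics/{n}0.png",viewer.camera(n)[:,:,::-1])
E
```

```text
pics
{'clock': 0.0, 'qpos': array([-1.222,  0.469, -0.049,  1.534,  0.024,  1.141, -0.082]), 'qvel': array([ 0.   , -0.   ,  0.   , -0.   ,  0.   , -0.001,  0.   ]), 'joint_efforts': array([ 1.0000e-03, -5.1033e+01, -4.6000e-02, -2.3772e+01,  1.1000e-02,
        7.0000e-03, -0.0000e+00]), 'tcp_pos': array([0.249, 0.627, 0.23 ]), 'ee_rot': array([ 0.188,  0.982, -0.001, -0.   ]), 'force': array([-0.082, -0.191,  0.942]), 'torque': array([ 0.035, -0.043, -0.035]), 'grip_width': 0.08569548225303388}
scene {'fov_y': 55.80230945153072, 'cx': 315.89946548435034, 'cy': 240.73297210688168, 'R': array([[-0.86586552,  0.50027008, -0.00259813],
       [ 0.3508799 ,  0.60358338, -0.71594022],
       [-0.35659528, -0.62081959, -0.69815675]]), 't': array([ 0.34882968, -0.06406696,  1.19334292])}
side {'fov_y': 55.19320589178397, 'cx': 322.5203108373228, 'cy': 232.06240556923632, 'R': array([[ 0.99646399, -0.0839351 ,  0.00379799],
       [-0.0602853 , -0.74572137, -0.66352492],
       [ 0.05852527,  0.66094973, -0.74814454]]), 't': array([-0.39837478,  0.08494686,  0.87847431])}
wrist {'fov_y': 63.46830297677732, 'cx': 318.5865813762711, 'cy': 236.57333891977316, 'R': array([[ 3.69091309e-01,  9.29392946e-01, -5.97565916e-04],
       [ 8.80135363e-01, -3.49322880e-01,  3.21458036e-01],
       [ 2.98552088e-01, -1.19173306e-01, -9.46923637e-01]]), 't': array([-0.67427037, -0.04100927,  0.38034163])}
```

View pics/scene0.png

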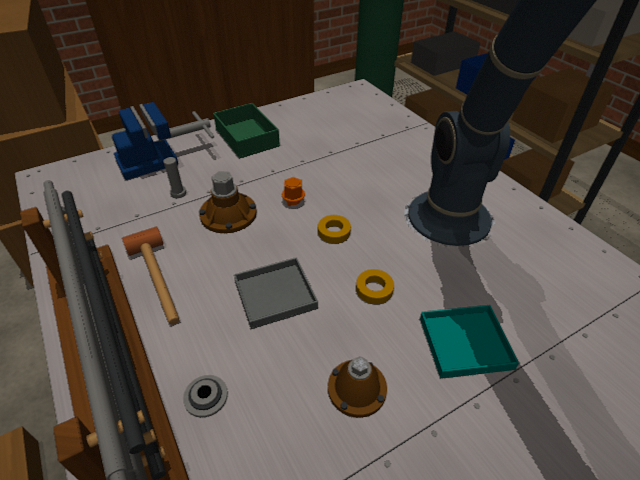

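View pics/side0.png

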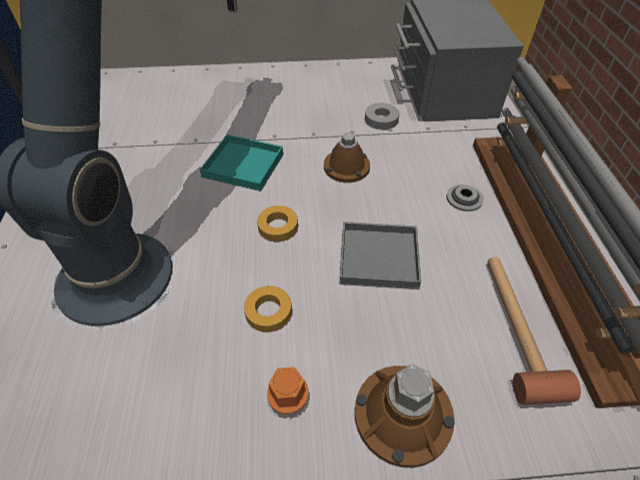

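View pics/wrist0.png

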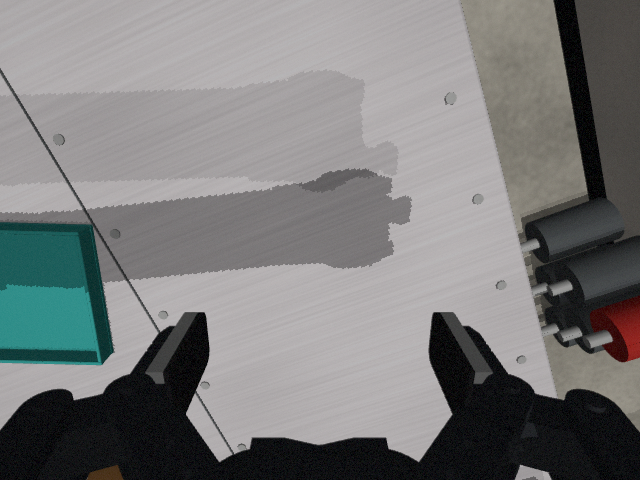

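The larger bell with the steel cap is at about (223,185) in the scene view and (413,388) in the side view. The grey tray is at about (276,292) and (380,255). I'll zoom in for exact pixels.

```bash
python3 - <<'E'
import cv2
a=cv2.imread("pics/scene0.png")[160:240,180:280]; b=cv2.imread("pics/side0.png")[345:475,345:475]
cv2.imwrite("pics/zs.png",cv2.resize(a,(800,600) if 0 else None,fx=7,fy=7,interpolation=cv2.INTER_CUBIC))
cv2.imwrite("pics/zd.png",cv2.resize(b[:100],None,fx=6,fy=6,interpolation=cv2.INTER_CUBIC))
E
```

```text
(no output)
```

View pics/zs.png

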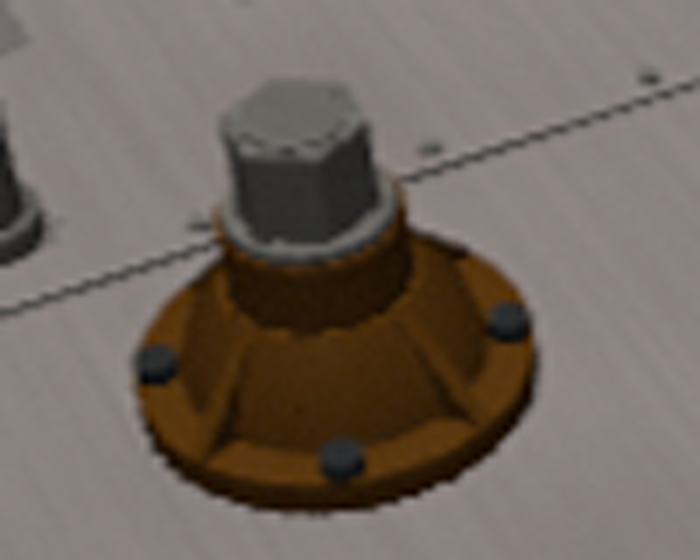

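View pics/zd.png

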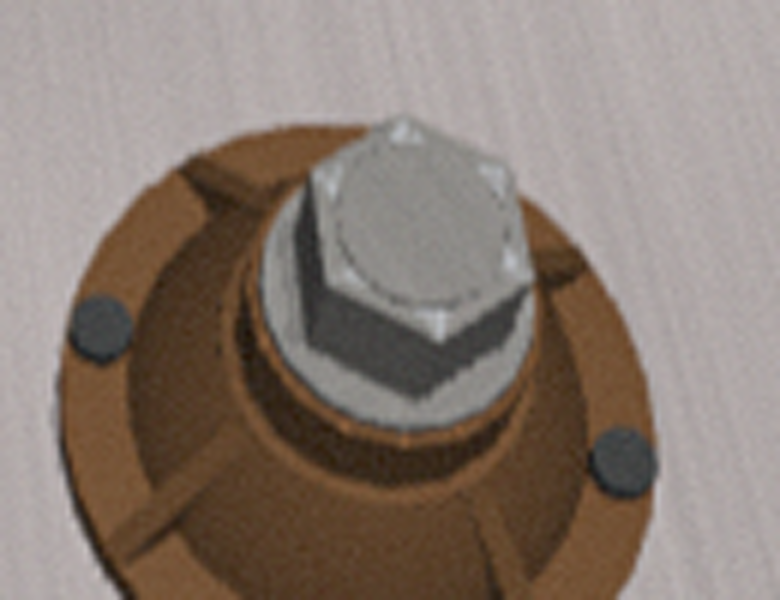

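The side view shows the hexagon's top clearly, with corners at zoom positions (405,118), (513,165), (532,275), (440,340), (318,275) and (315,175). In the scene view the top's centre is near (296,118). Next I'll triangulate these points and the tray's corners.

```bash
cat > h.py <<'E'
import numpy as np, cv2
from station import env, viewer
def ray(i,uv):
    f=240/np.tan(np.radians(i['fov_y']/2)); R=np.array(i['R']);t=np.array(i['t'])
    d=R.T@np.array([(uv[0]-i['cx'])/f,(uv[1]-i['cy'])/f,1]); return -R.T@t,d/np.linalg.norm(d)
def tri(*rs):
    A=0;b=0
    for c,d in rs:
        P=np.eye(3)-np.outer(d,d);A=A+P;b=b+P@c
    x=np.linalg.solve(A,b); return x,[round(1e3*np.linalg.norm((np.eye(3)-np.outer(d,d))@(x-c)),1) for c,d in rs]
def plane(i,uv,z):
    c,d=ray(i,uv); return c+d*(z-c[2])/d[2]
def proj(i,X):
    f=240/np.tan(np.radians(i['fov_y']/2)); p=np.array(i['R'])@X+np.array(i['t']); return np.array([i['cx']+f*p[0]/p[2],i['cy']+f*p[1]/p[2]])
E
python3 - <<'E'
from h import *
S=viewer.camera_info("scene");D=viewer.camera_info("side")
zz=lambda u,k,o:((u[0]+.5)/k-.5+o[0],(u[1]+.5)/k-.5+o[1])
print("top",tri(ray(S,zz((296,118),7,(180,160))),ray(D,zz((423,222),6,(345,345)))))
cs=[(405,118),(513,165),(532,275),(440,340),(318,275),(315,175)]
P=np.array([plane(D,zz(c,6,(345,345)),.119) for c in cs]);m=P.mean(0);print(m, P.round(4))
v=P-m;a=np.degrees(np.arctan2(v[:,1],v[:,0]));print(np.hypot(v[:,0],v[:,1]),a,a%60)
# tray
for n,I,z in (("scene",S,(276,292)),("side",D,(380,255))):
    im=cv2.imread(f"pics/{n}0.png");hsv=cv2.cvtColor(im,cv2.COLOR_BGR2HSV)
    c=im[z[1],z[0]].astype(int);print(n,c)
    x,y=z; cv2.imwrite(f"pics/t{n}.png",cv2.resize(im[y-50:y+50,x-60:x+60],None,fx=6,fy=6,interpolation=cv2.INTER_CUBIC))
E
```

```text
top (array([ 0.49734982, -0.30285513,  0.12075814]), [np.float64(1.3), np.float64(1.3)])
[ 0.49837402 -0.30272277  0.119     ] [[ 0.5003 -0.2777  0.119 ]
 [ 0.5224 -0.2909  0.119 ]
 [ 0.5205 -0.3165  0.119 ]
 [ 0.4969 -0.3291  0.119 ]
 [ 0.4732 -0.3126  0.119 ]
 [ 0.477  -0.2896  0.119 ]]
[0.02514498 0.02678073 0.02604865 0.02643293 0.02706505 0.02513341] [  85.61890123   26.15994794  -31.92904437  -93.14227787 -158.6206312
  148.43283214] [25.61890123 26.15994794 28.07095563 26.85772213 21.3793688  28.43283214]
scene [82 86 84]
side [113 116 113]
```

View pics/tscene.png

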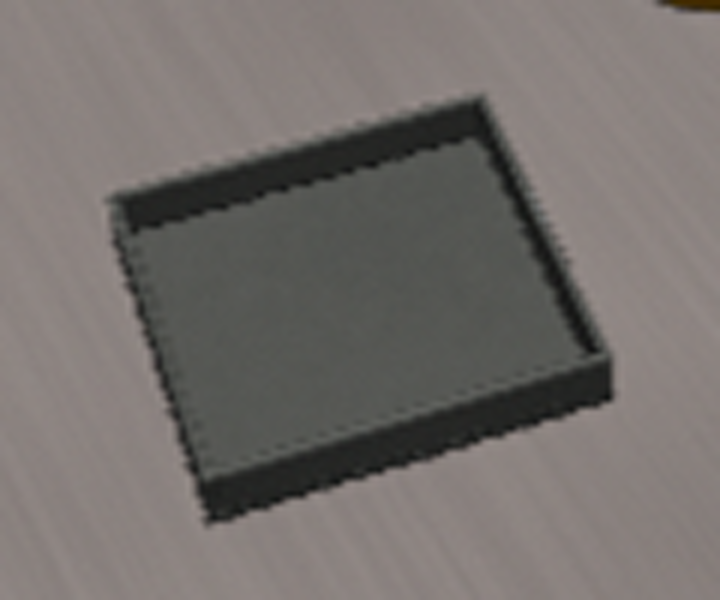

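View pics/tside.png

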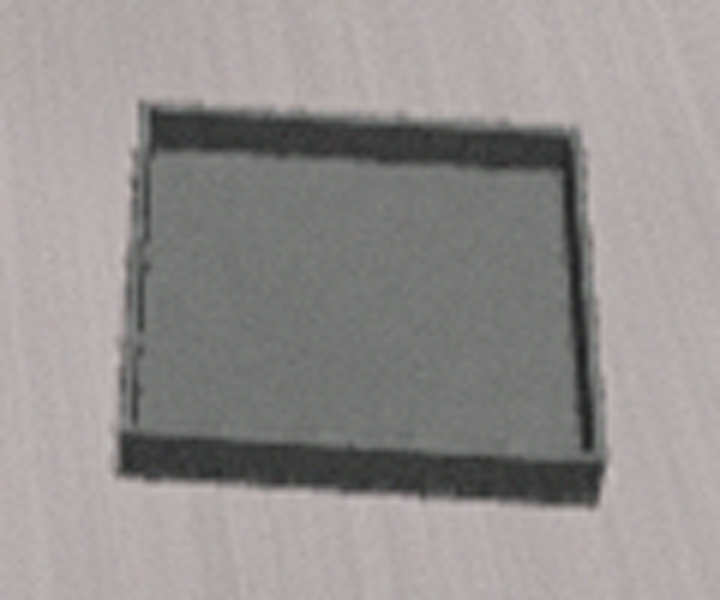

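```bash
python3 - <<'E'
from h import *
from scipy.spatial.transform import Rotation as Ro
S=viewer.camera_info("scene");D=viewer.camera_info("side")
zz=lambda u,k,o:((u[0]+.5)/k-.5+o[0],(u[1]+.5)/k-.5+o[1])
s=[(610,355),(485,97),(110,200),(205,482)];d=[(143,103),(120,432),(603,460),(580,128)]
P=[]
for a,b in zip(s,d):
    x,e=tri(ray(S,zz(a,6,(216,242))),ray(D,zz(b,6,(320,205))));P.append(x);print(x.round(4),e)
P=np.array(P);print("c",P.mean(0),"edges",np.linalg.norm(P-np.roll(P,-1,0),axis=1))
o=env.get_obs();R=Ro.from_quat(o['ee_rot']).as_matrix();print(R.round(3))
cap=np.array([.498,-.3027,.0])
print("to cap, tool mm:",R.T@(np.array([.498,-.3027,.231])-o['tcp_pos'])*1e3, "jaw az",np.degrees(np.arctan2(R[1,1],R[0,1])))
E
```

```text
[0.4493 0.085  0.0239] [np.float64(0.6), np.float64(0.6)]
[ 0.4268 -0.0505  0.0214] [np.float64(0.6), np.float64(0.6)]
[ 0.5736 -0.0737  0.0221] [np.float64(0.4), np.float64(0.4)]
[0.5959 0.0622 0.0231] [np.float64(1.0), np.float64(1.0)]
c [0.51140574 0.00573795 0.02264732] edges [0.1373724  0.14868818 0.13768696 0.14840225]
[[-0.929  0.369 -0.001]
 [ 0.369  0.929 -0.001]
 [-0.    -0.001 -1.   ]]
to cap, tool mm: [-5.74584042e+02 -7.72198766e+02  6.42630590e-01] jaw az 68.35076996779476
```

```bash
python3 -m pendant '[[-474,-379,0,1.2],[-474,-379,0,1.2],[-474,-379,0,1.2],[-474,-379,0,1.2],[-474,-379,0,1.2],[-474,-379,0,1.2],[-474,-379,0,1.2],[-474,-379,0,1.2],[-474,-379,0,1.2],[-474,-379,0,1.2],[-474,-379,0,1.2],[-474,-379,0,1.2],[-474,-379,0,1.2],[-474,-379,0,1.2],[-474,-379,0,1.2],[-474,-379,0,1.2],[-474,-379,0,1.2],[-474,-379,0,1.2]]' 0 100
cat >> h.py <<'E'
from scipy.spatial.transform import Rotation as Ro
def goto(x,y,z,az):
    o=env.get_obs();R=Ro.from_quat(o['ee_rot']).as_matrix();a=np.degrees(np.arctan2(R[1,1],R[0,1]))
    t=-((az-a+180)%360-180)
    print("clock",o['clock'],"tcp",o['tcp_pos'].round(4),"az",a.round(2),"tilt",R[:,2].round(3),"q",o['qpos'].round(2),"F",o['force'].round(1),"T",o['torque'].round(2),"w",round(o['grip_width'],4))
    print("shift",(R.T@(np.array([x,y,z])-o['tcp_pos'])*1e3).round(1),"turn",np.radians(t).round(3))
E
python3 -c "
from h import *
goto(.498,-.303,.2,-64)"
```

```text
clock: 1.65
tcp_pos: [0.5491, 0.1014, 0.2309]
ee_rot: [0.709, 0.705, -0.0, -0.001]
force: [-0.2, 0.2, -0.6]
grip_width: 0.0853
clock 1.65 tcp [0.5491 0.1014 0.2309] az -0.33 tilt [-0.001  0.001 -1.   ] q [-0.59  0.29  0.42  1.83 -0.13  1.05 -0.13] F [-0.2  0.2 -0.6] T [ 0.01 -0.   -0.01] w 0.0853
shift [-404.7  -48.7   30.7] turn 1.111
```

```bash
python3 -m pendant '[[-405,-49,30,1.11],[-405,-49,30,1.11],[-405,-49,30,1.11],[-405,-49,30,1.11],[-405,-49,30,1.11],[-405,-49,30,1.11],[-405,-49,30,1.11],[-405,-49,30,1.11],[-405,-49,30,1.11],[-405,-49,30,1.11],[-405,-49,30,1.11],[-405,-49,30,1.11],[-405,-49,30,1.11],[-405,-49,30,1.11],[-405,-49,30,1.11]]'
python3 - <<'E'
from h import *
goto(.498,-.303,.092,-64)
I=viewer.camera_info("wrist");print("cam",-np.array(I['R']).T@np.array(I['t']),I)
cv2.imwrite("pics/w1.png",viewer.camera("wrist")[:,:,::-1])
E
```

```text
clock: 2.9
tcp_pos: [0.499, -0.3019, 0.2011]
ee_rot: [0.974, 0.227, 0.0, -0.001]
force: [-0.6, 0.3, 0.3]
grip_width: 0.0853
clock 2.9 tcp [ 0.499  -0.3019  0.2011] az -63.76 tilt [ 0.     0.001 -1.   ] q [-0.09  0.42  0.75  1.82 -0.33  1.03 -0.32] F [-0.6  0.3  0.3] T [-0.01 -0.05 -0.05] w 0.0853
shift [ -1.5   0.7 109.1] turn 0.004
cam [ 0.57232569 -0.26549766  0.34378818] {'fov_y': 63.46830297677732, 'cx': 318.5865813762711, 'cy': 236.57333891977316, 'R': array([[ 0.44187205, -0.89707703, -0.0013746 ],
       [-0.85012366, -0.41923255,  0.31864373],
       [-0.28642425, -0.13963118, -0.94787356]]), 't': array([-0.49059401,  0.2656964 ,  0.45272393])}
```

View pics/w1.png

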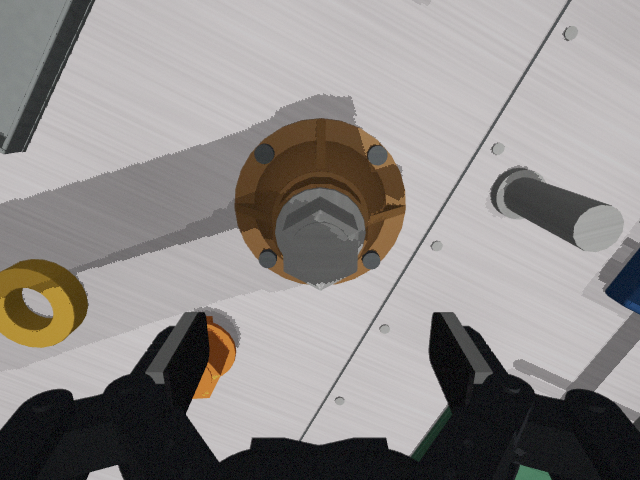

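Wrist view: the cap's top is around (320,245), centred between the fingers. A grey post stands on the right at (520–600,190–230), so I'll check how far away it is and refine the cap from this view.

```bash
python3 - <<'E'
from h import *
im=cv2.imread("pics/w1.png")
cv2.imwrite("pics/w1z.png",cv2.resize(im[170:295,255:385],None,fx=4.7,fy=4.7,interpolation=cv2.INTER_CUBIC)+30)
I=viewer.camera_info("wrist");S=viewer.camera_info("scene")
print("post base",plane(I,(520,192),.0), plane(S,(178,192),0)); x=tri(ray(I,(599,228)),ray(S,(170,160)));print("post top",x)
E
```

```text
post base [ 0.58624093 -0.4604921   0.        ] [ 0.58377001 -0.45952479  0.        ]
post top (array([ 0.58364409, -0.45689362,  0.10855233]), [np.float64(1.3), np.float64(1.3)])
```

View pics/w1z.png

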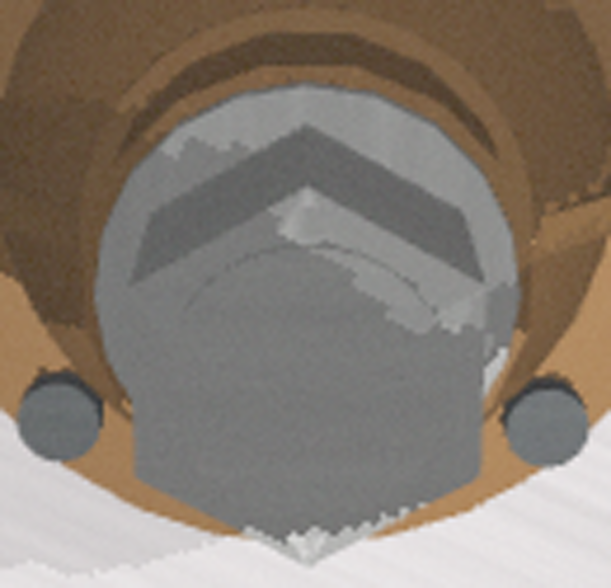

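The hexagon's corners at the zoom scale are (307,188), (483,283), (482,475), (308,563), (135,475) and (132,283). Its side flats are parallel to the pads. The post is 178 mm away, so it's clear.

```bash
python3 - <<'E'
from h import *
I=viewer.camera_info("wrist");D=viewer.camera_info("side")
q=np.array([(307,188),(483,283),(482,475),(308,563),(135,475),(132,283)])
q=(q+.5)/4.7-.5+[255,170]
P=np.array([plane(I,c,.120) for c in q]);m=P.mean(0);v=P-m;a=np.degrees(np.arctan2(v[:,1],v[:,0]))
print(m,np.hypot(v[:,0],v[:,1]).round(4),(a%60).round(1),(a%60).mean())
cs=(np.array([(405,118),(513,165),(532,275),(440,340),(318,275),(315,175)])+.5)/6-.5+345
print(tri(ray(I,q.mean(0)),ray(D,cs.mean(0))))
goto(m[0],m[1],.092,-64)
E
```

```text
[ 0.49669075 -0.30380162  0.12      ] [0.0261 0.0263 0.0268 0.0264 0.0267 0.0264] [26.5 27.1 26.3 26.3 26.3 25.4] 26.330842071632315
(array([ 0.49764931, -0.3036444 ,  0.12093961]), [np.float64(0.3), np.float64(0.3)])
clock 2.95 tcp [ 0.4988 -0.3023  0.2012] az -63.8 tilt [ 0.     0.001 -1.   ] q [-0.09  0.42  0.75  1.82 -0.33  1.03 -0.32] F [ 0.1 -0.5 -0.1] T [-0.01 -0.03  0.03] w 0.0856
shift [ -2.7   0.5 109.2] turn 0.004
```

```bash
python3 -m pendant '[[-1,0,10,0],[-2,0,40,0],[-2,0,70,0],[-2,0,95,0],[-2,0,109,0],[-2,0,109,0],[-2,0,109,0]]'
python3 -c "
from h import *
goto(.4975,-.3037,.092,-63.7)
cv2.imwrite('pics/s2.png',viewer.camera('side')[300:460,320:520,::-1].repeat(3,0).repeat(3,1))"
```

```text
clock: 3.53
tcp_pos: [0.4957, -0.3047, 0.0915]
ee_rot: [0.974, 0.225, -0.001, -0.001]
force: [-0.4, -0.8, 0.6]
grip_width: 0.0854
clock 3.5333 tcp [ 0.4957 -0.3047  0.0915] az -63.98 tilt [-0.002  0.001 -1.   ] q [-0.01  0.55  0.66  1.92 -0.45  0.83 -0.22] F [-0.4 -0.8  0.6] T [ 0.02 -0.    0.01] w 0.0854
shift [ 2.1 -0.1 -0.5] turn -0.005
```

View pics/s2.png

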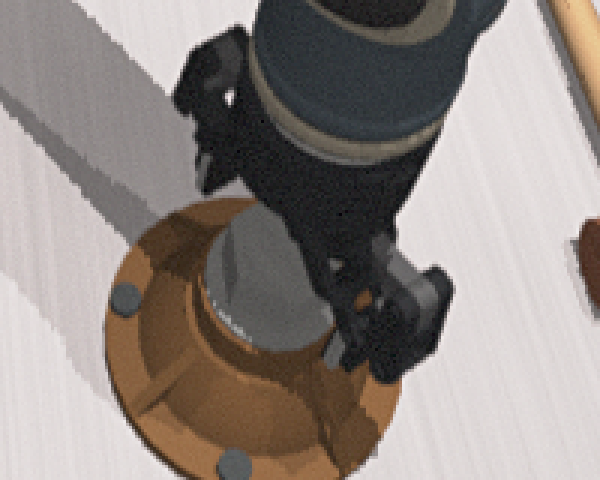

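The fingers straddle the head and clear the flange. I'll nudge 2 mm in x and close.

```bash
python3 -m pendant '[[1.5,0,0,0],[1.5,0,0,0],[1.5,0,0,0],[1.5,0,0,0],[1.5,0,0,0],[1.5,0,0,0],[1.5,0,0,0],[1.5,0,0,0]]' 1 110
python3 -c "
from h import *
goto(.4975,-.3037,.092,-63.7)"
```

```text
clock: 4.25
tcp_pos: [0.4982, -0.3047, 0.0937]
ee_rot: [0.974, 0.225, 0.001, 0.0]
force: [0.6, 0.7, 6.0]
grip_width: 0.0443
clock 4.25 tcp [ 0.4982 -0.3047  0.0937] az -63.98 tilt [ 0.002  0.    -1.   ] q [-0.01  0.55  0.66  1.91 -0.45  0.83 -0.22] F [0.6 0.7 6. ] T [ 0.37  0.21 -0.  ] w 0.0443
shift [-0.2 -1.2  1.7] turn -0.005
```

The closing fingers swung forward onto the flange, giving 6 N upward. I'll reopen, raise 4 mm and close again.

```bash
python3 -m pendant '[[0,0,0,0],[0,0,-4,0],[0,0,-4,0],[0,0,-4,0]]' 0.3 110
python3 -m pendant '[[0,0,0,0],[0,0,0,0],[0,0,0,0],[0,0,0,0],[0,0,0,0],[0,0,0,0]]' 1 110
python3 -c "
from h import *
goto(.4975,-.3037,.096,-63.7)"
```

```text
clock: 4.58
tcp_pos: [0.4976, -0.3047, 0.0966]
ee_rot: [0.974, 0.225, 0.0, 0.0]
force: [0.3, -0.2, -0.1]
grip_width: 0.0598
clock: 5.08
tcp_pos: [0.4976, -0.3048, 0.0968]
ee_rot: [0.974, 0.225, 0.0, 0.0]
force: [-1.6, 0.7, 5.2]
grip_width: 0.0442
clock 5.0833 tcp [ 0.4976 -0.3048  0.0968] az -64.0 tilt [ 0.001 -0.    -1.   ] q [-0.01  0.55  0.67  1.91 -0.45  0.83 -0.22] F [-1.6  0.7  5.2] T [ 0.07  0.23 -0.03] w 0.0442
shift [ 0.4 -1.1  0.8] turn -0.005
```

```bash
python3 -m pendant '[[0,0,0,-0.05],[0,0,0,-0.15],[0,0,0,-0.25],[0,0,0,-0.35],[0,0,0,-0.45],[0,0,0,-0.5],[0,0,0,-0.5]]'
python3 -c "
from h import *
goto(.4975,-.3037,.096,-63.7)"
```

```text
clock: 5.67
tcp_pos: [0.4976, -0.3038, 0.0969]
ee_rot: [0.888, 0.459, 0.001, -0.001]
force: [-0.9, 2.8, 6.8]
grip_width: 0.0437
clock 5.6667 tcp [ 0.4976 -0.3038  0.0969] az -35.32 tilt [ 0.001  0.002 -1.   ] q [ 0.08  0.51  0.53  1.91 -0.35  0.81  0.19] F [-0.9  2.8  6.8] T [ 0.54  0.26 -0.06] w 0.0437
shift [ 0.  -0.2  0.9] turn 0.495
```

```bash
python3 -m pendant '[[0,0,0,-0.1],[0,0,0,-0.2],[0,0,0,-0.3],[0,0,0,-0.4],[0,0,0,-0.5],[0,0,0,-0.6],[0,0,0,-0.7],[0,0,0,-0.8],[0,0,0,-0.9],[0,0,0,-1.0],[0,0,0,-1.0]]'
python3 -c "
from h import *
goto(.4975,-.3037,.096,-63.7)
cv2.imwrite('pics/s3.png',viewer.camera('side')[300:460,320:520,::-1].repeat(3,0).repeat(3,1))
cv2.imwrite('pics/w3.png',viewer.camera('wrist')[:,:,::-1])"
```

```text
clock: 6.58
tcp_pos: [0.4976, -0.3036, 0.0968]
ee_rot: [0.558, 0.83, 0.001, -0.0]
force: [-1.2, 2.9, 6.5]
grip_width: 0.0443
clock 6.5833 tcp [ 0.4976 -0.3036  0.0968] az 22.1 tilt [ 0.     0.002 -1.   ] q [ 0.27  0.48  0.27  1.9  -0.18  0.79  1.02] F [-1.2  2.9  6.5] T [0.55 0.33 0.03] w 0.0443
shift [-0.  -0.1  0.8] turn 1.498
```

View pics/w3.png

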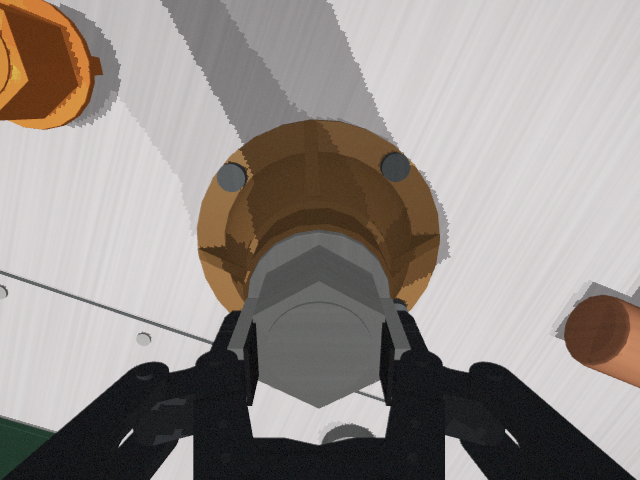

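View pics/s3.png

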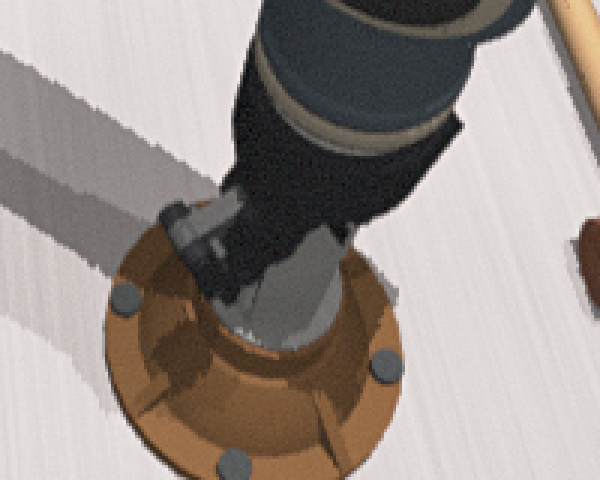

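The hexagon is still square in the pads after 86°, with its front corner at (320,283), so there has been no slip. I'll go on toward the stop.

```bash
python3 -m pendant '[[0,0,0,-0.1],[0,0,0,-0.2],[0,0,0,-0.3],[0,0,0,-0.4],[0,0,0,-0.48],[0,0,0,-0.54],[0,0,0,-0.58],[0,0,0,-0.62],[0,0,0,-0.62]]'
python3 -c "
from h import *
goto(.4975,-.3037,.096,-63.7)"
python3 -m pendant '[[0,0,0,-0.02],[0,0,0,-0.03],[0,0,0,-0.04],[0,0,0,-0.04]]'
python3 -c "
from h import *
goto(.4975,-.3037,.096,-63.7)"
```

```text
clock: 7.43
tcp_pos: [0.4974, -0.3035, 0.0968]
ee_rot: [0.28, 0.96, 0.001, -0.0]
force: [-1.6, 3.9, 6.4]
grip_width: 0.0442
clock 7.4333 tcp [ 0.4974 -0.3035  0.0968] az 57.47 tilt [-0.     0.002 -1.   ] q [ 0.39  0.47  0.11  1.89 -0.08  0.79  1.55] F [-1.6  3.9  6.4] T [ 0.65  0.35 -0.16] w 0.0442
shift [-0.2 -0.2  0.8] turn 2.115
clock: 7.77
tcp_pos: [0.4974, -0.3035, 0.0968]
ee_rot: [0.262, 0.965, 0.001, -0.0]
force: [-0.9, 3.8, 5.3]
grip_width: 0.0438
clock 7.7667 tcp [ 0.4974 -0.3035  0.0968] az 59.68 tilt [-0.     0.002 -1.   ] q [ 0.4   0.47  0.1   1.89 -0.07  0.79  1.58] F [-0.9  3.8  5.3] T [ 0.61  0.37 -0.4 ] w 0.0438
shift [-0.2 -0.1  0.8] turn 2.153
```

Total turn is now 123.7°. I'll test the lift gently.

```bash
python3 -m pendant '[[0,0,-1,0],[0,0,-2,0],[0,0,-4,0],[0,0,-6,0],[0,0,-6,0]]'
python3 -c "
from h import *
goto(.4975,-.3037,.18,59.7)"
```

```text
clock: 8.18
tcp_pos: [0.4973, -0.3035, 0.1016]
ee_rot: [0.261, 0.965, 0.001, -0.001]
force: [3.2, 2.5, -9.0]
grip_width: 0.044
clock 8.1833 tcp [ 0.4973 -0.3035  0.1016] az 59.8 tilt [-0.001  0.002 -1.   ] q [ 0.4   0.46  0.11  1.89 -0.07  0.8   1.58] F [ 3.2  2.5 -9. ] T [ 0.71 -0.75 -0.18] w 0.044
shift [ -0.1  -0.  -78.4] turn 0.002
```

```bash
python3 -m pendant '[[0,0,-3,0],[0,0,-6,0],[0,0,-10,0],[0,0,-15,0],[0,0,-15,0]]'
python3 -c "
from h import *
goto(.4975,-.3037,.18,59.7)
cv2.imwrite('pics/s4.png',viewer.camera('side')[280:460,320:520,::-1].repeat(3,0).repeat(3,1))"
```

```text
clock: 8.6
tcp_pos: [0.4977, -0.3059, 0.1191]
ee_rot: [0.261, 0.965, -0.001, 0.001]
force: [0.8, 0.3, -3.4]
grip_width: 0.0442
clock 8.6 tcp [ 0.4977 -0.3059  0.1191] az 59.72 tilt [ 0.002 -0.002 -1.   ] q [ 0.39  0.44  0.11  1.87 -0.06  0.83  1.58] F [ 0.8  0.3 -3.4] T [-0.02 -0.02 -0.03] w 0.0442
shift [  1.2   1.7 -60.9] turn 0.0
```

View pics/s4.png

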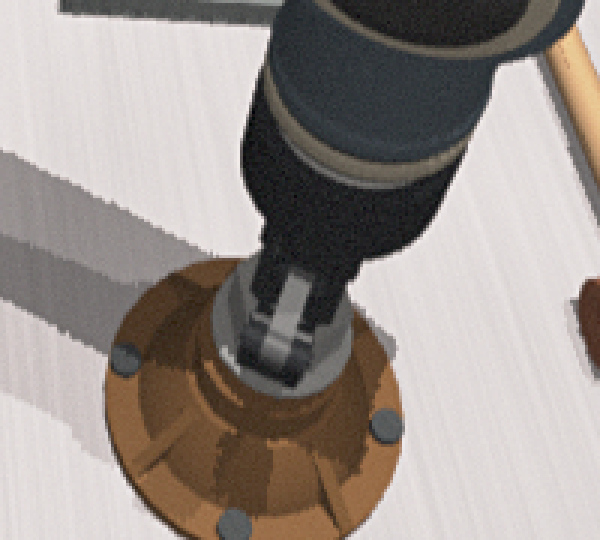

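The cap is free: the load is now just its weight, and the flange has left the mouth. I'll lift clear.

```bash
python3 -m pendant '[[0,0,-10,0],[0,0,-25,0],[0,0,-40,0],[0,0,-55,0],[0,0,-62,0],[0,0,-62,0],[0,0,-62,0]]'
python3 - <<'E'
from h import *
goto(.5115,.0057,.13,59.7)
for n in ("scene","side"): cv2.imwrite(f'pics/{n}5.png',viewer.camera(n)[:,:,::-1])
E
```

```text
clock: 9.23
tcp_pos: [0.4973, -0.3046, 0.1794]
ee_rot: [0.261, 0.965, -0.0, 0.0]
force: [0.1, -0.0, -4.9]
grip_width: 0.044
clock 9.2333 tcp [ 0.4973 -0.3046  0.1794] az 59.76 tilt [ 0. -0. -1.] q [ 0.39  0.37  0.12  1.82 -0.05  0.95  1.57] F [ 0.1 -0.  -4.9] T [ 0.02  0.01 -0.03] w 0.044
shift [144.  275.2  49.4] turn 0.001
```

View pics/scene5.png

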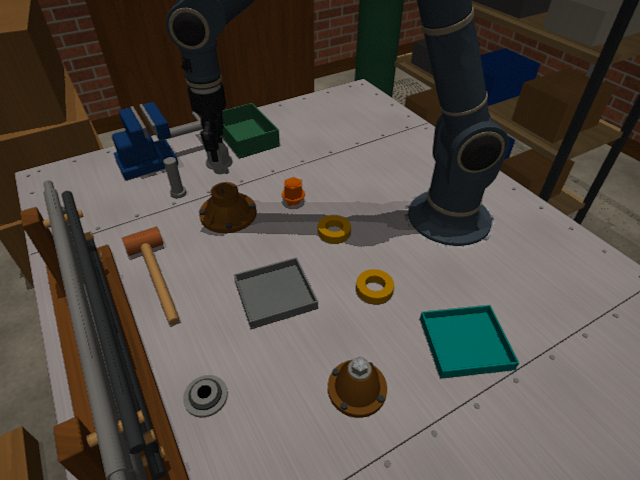

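The cap hangs upright from the gripper at about (213,150) and the bell's mouth is open at (224,190). Moving over the tray.

```bash
python3 -m pendant '[[9,17,0,0],[25,48,0,0],[41,78,0,0],[57,109,0,0],[73,140,0,0],[89,170,0,0],[105,201,0,0],[120,230,0,0],[132,253,0,0],[140,268,0,0],[144,275,0,0],[144,275,0,0],[144,275,0,0]]'
python3 - <<'E'
from h import *
goto(.5115,.0057,.06,59.7)
for n in ("scene","side"): cv2.imwrite(f'pics/{n}6.png',viewer.camera(n)[:,:,::-1][150:400,170:490].repeat(2,0).repeat(2,1))
E
```

```text
clock: 10.42
tcp_pos: [0.5112, 0.0045, 0.1787]
ee_rot: [0.261, 0.965, -0.001, -0.0]
force: [0.9, -0.2, -4.0]
grip_width: 0.0436
clock 10.4167 tcp [0.5112 0.0045 0.1787] az 59.74 tilt [-0.001 -0.001 -1.   ] q [-0.07  0.26 -0.02  1.98  0.01  0.91  0.94] F [ 0.9 -0.2 -4. ] T [-0.03  0.04  0.04] w 0.0436
shift [  0.2   1.3 118.7] turn 0.001
```

View pics/side6.png

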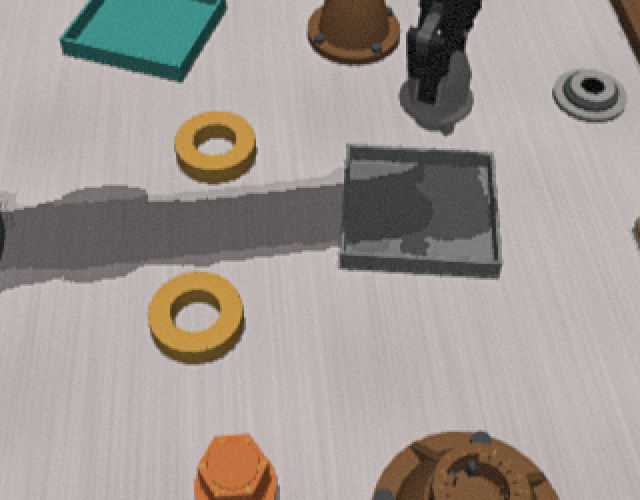

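View pics/scene6.png

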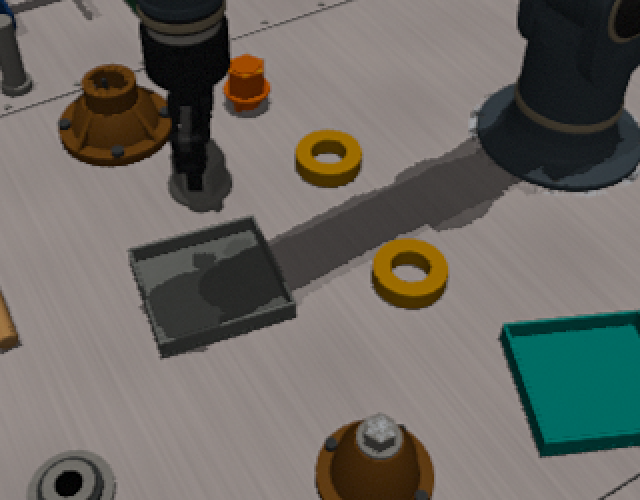

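Both views show the cap upright, gripped and above the tray. Lowering.

```bash
python3 -m pendant '[[0,0,15,0],[0,1,35,0],[0,1,55,0],[0,1,75,0],[0,1,95,0],[0,1,110,0],[0,1,120,0],[0,1,124,0],[0,1,124,0],[0,1,124,0]]'
python3 -c "
from h import *
goto(.5115,.0057,.043,59.7)"
python3 -m pendant '[[0,0,2,0],[0,0,4,0],[0,0,6,0],[0,0,8,0],[0,0,8,0]]'
python3 -c "
from h import *
goto(.5115,.0057,.043,59.7)"
```

```text
clock: 11.35
tcp_pos: [0.5127, 0.0059, 0.0558]
ee_rot: [0.261, 0.965, 0.0, 0.001]
force: [0.4, -0.3, -3.7]
grip_width: 0.0441
clock 11.35 tcp [0.5127 0.0059 0.0558] az 59.71 tilt [ 0.001 -0.    -1.   ] q [-0.08  0.44 -0.02  2.07  0.02  0.63  0.93] F [ 0.4 -0.3 -3.7] T [ 0.01 -0.04 -0.02] w 0.0441
shift [ 0.9 -0.8 12.8] turn 0.0
clock: 11.77
tcp_pos: [0.5118, 0.0065, 0.0471]
ee_rot: [0.261, 0.965, -0.0, -0.0]
force: [-0.5, 0.4, -4.1]
grip_width: 0.0444
clock 11.7667 tcp [0.5118 0.0065 0.0471] az 59.77 tilt [-0.  0. -1.] q [-0.08  0.45 -0.02  2.08  0.02  0.61  0.93] F [-0.5  0.4 -4.1] T [-0.   -0.   -0.01] w 0.0444
shift [-0.1 -0.8  4.1] turn 0.001
```

```bash
python3 -m pendant '[[0,0,1,0],[0,0,2,0],[0,0,3,0],[0,0,3,0]]'
python3 -m pendant '[[0,0,0.5,0],[0,0,1,0],[0,0,1.5,0],[0,0,1.5,0]]'
```

```text
clock: 12.1
tcp_pos: [0.5119, 0.0064, 0.0441]
ee_rot: [0.261, 0.965, -0.0, -0.0]
force: [-0.7, 0.6, -5.2]
grip_width: 0.0441
clock: 12.43
tcp_pos: [0.5122, 0.0064, 0.0429]
ee_rot: [0.261, 0.965, 0.0, 0.0]
force: [-0.6, -0.3, -2.1]
grip_width: 0.0439
```

```bash
python3 -m pendant '[[0,0,0.5,0],[0,0,1,0],[0,0,1,0]]'
```

```text
clock: 12.68
tcp_pos: [0.5121, 0.0064, 0.0428]
ee_rot: [0.261, 0.965, 0.0, 0.0]
force: [-2.8, -0.3, 7.3]
grip_width: 0.0438
```

Seated: the force went from −5 to +7 N at the expected height. I'll release and withdraw.

```bash
python3 -m pendant '[[0,0,0,0],[0,0,0,0],[0,0,0,0],[0,0,0,0],[0,0,0,0],[0,0,0,0],[0,0,0,0],[0,0,0,0]]' 0 20
python3 -m pendant '[[0,0,-5,0],[0,0,-20,0],[0,0,-45,0],[0,0,-75,0],[0,0,-105,0],[0,0,-135,0],[0,0,-150,0],[0,0,-150,0]]'
python3 -m pendant '[[30,0,0,0],[60,0,0,0],[90,0,0,0],[120,0,0,0],[120,0,0,0],[120,0,0,0]]'
python3 - <<'E'
from h import *
for n in ("scene","side","wrist"): cv2.imwrite(f'pics/{n}7.png',viewer.camera(n)[:,:,::-1])
for n,x,y in (("scene",276,285),("side",385,250)):
    cv2.imwrite(f'pics/{n}7z.png',cv2.resize(cv2.imread(f'pics/{n}7.png')[y-60:y+60,x-75:x+75],None,fx=5,fy=5,interpolation=cv2.INTER_CUBIC))
E
```

```text
clock: 13.35
tcp_pos: [0.512, 0.0065, 0.0417]
ee_rot: [0.261, 0.965, 0.0, -0.0]
force: [-0.5, -0.3, 0.2]
grip_width: 0.0855
clock: 14.02
tcp_pos: [0.5145, 0.0066, 0.1962]
ee_rot: [0.261, 0.965, 0.001, 0.004]
force: [1.5, -0.2, -1.1]
grip_width: 0.0852
clock: 14.52
tcp_pos: [0.4069, 0.0673, 0.1914]
ee_rot: [0.26, 0.966, -0.0, -0.0]
force: [0.2, -0.6, 0.1]
grip_width: 0.0856
```

View pics/scene7z.png

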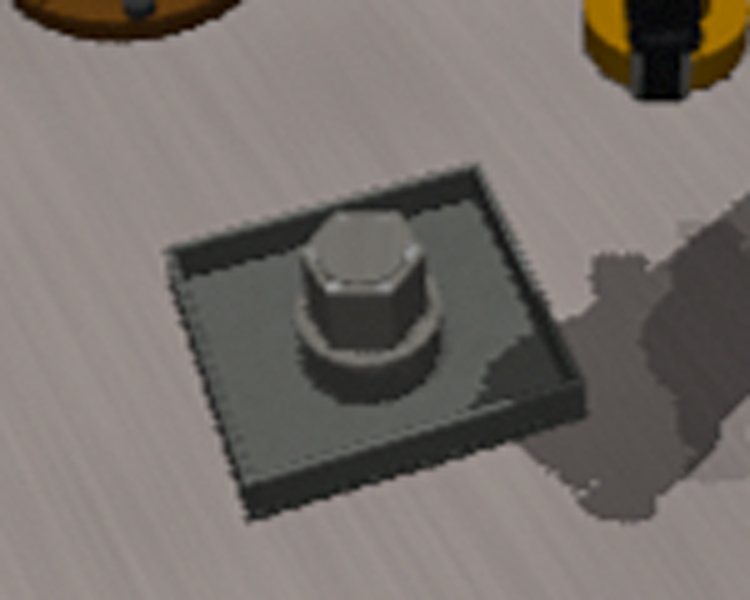

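View pics/side7z.png

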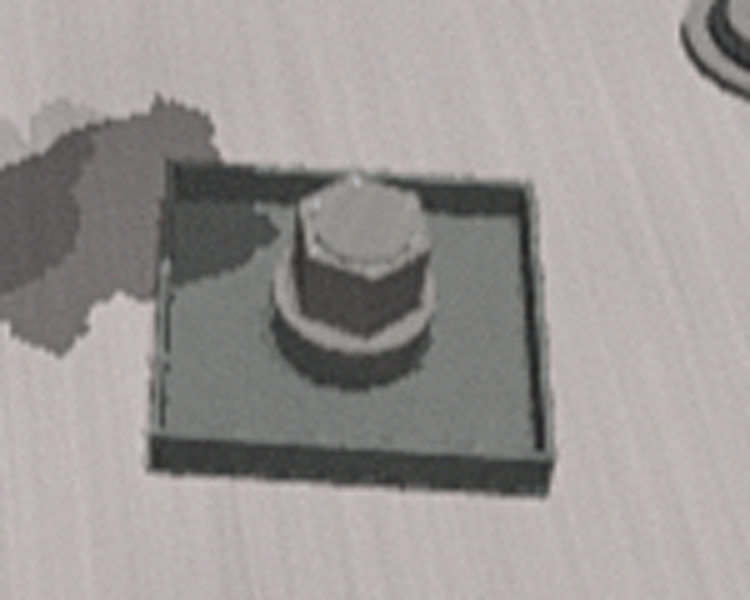

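The cap stands upright in the middle of the tray, hexagon up. The top's centre is at zoom (363,247) in the scene view and (366,222) in the side view. I'll check its height, then sign off.

```bash
python3 - <<'E'
from h import *
S=viewer.camera_info("scene");D=viewer.camera_info("side")
z=lambda u,o:((u[0]+.5)/5-.5+o[0],(u[1]+.5)/5-.5+o[1])
x,e=tri(ray(S,z((363,247),(201,225))),ray(D,z((366,222),(310,190))));print(x,e)
o=env.get_obs();print(o['clock'],np.abs(o['qvel']).max(),o['force'])
if abs(x[2]-.071)<.005: print(env.sign_off())
E
```

```text
[0.51233345 0.00679688 0.06877354] [np.float64(1.3), np.float64(1.3)]
14.6667 0.007259133378861904 [0.21186251 0.30995921 0.65277513]
the job is handed in; nothing more can be done
None
```

The cap is off the larger bell and standing upright, hexagon up, in the grey tray. I handed the job in at about 14.7 s of the 51 s allowed.

- **Unscrewing:** I gripped the hexagon across its flats and turned it anticlockwise 123.7° in one grip, with no regrip needed. A wrist picture at 86° showed no slip. It lifted straight off, and the load then settled to about 4–5 N, the cap's own weight.
- **Placing:** I lowered the cap until it touched the tray floor, with the tool at the height I expected. I then opened the gripper and moved it clear.
- **Last checks:** Both camera views show the cap upright near the tray's centre. Its top measures (0.512, 0.007, 0.069) m. The tray centre measured (0.511, 0.006), and I expected the top at about 0.071 m. That 2 mm difference is within the calibration. The gripper was touching nothing and the arm was still.
- **Went wrong:** On the first close the fingertips may have touched the cap's flange, reading about 6 N upward. I reopened, raised 4 mm and closed again. The reading was still 5 N, so it was probably the closing fingers dragging on the cap rather than contact with the flange.

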